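Lay a specimen tube in the reader tray and slide the tray home

ROBOT

A 7-joint arm with a two-finger parallel gripper is mounted at the origin on the work surface. World frame = base frame: x ahead of the robot, y to its left, z up, the work surface at z = 0. Lengths are in m, angles in rad, forces in N, time in s.
With the tool pointing down it reaches from about 0.4 to 0.85 m from the base axis. Payload 4.5 kg.
Tool frame: the origin (TCP) lies midway between the tips of the shut fingers; the grasp point (between the pads) lies 19 mm behind it; z points along the fingers, y is the line along which they close (so a half turn about z gives the same grasp; the last joint's range is limited). The gripper opens to 88 mm and grips with 3 to 60 N. Pads are 18 mm wide; open, the fingers measure 123 mm over their backs; the gripper's body (75 mm by 187 mm) begins 45 mm behind the grasp point.
Start: joints at [1.225, 0.689, -0.195, 1.565, 0.157, 0.902, -0.215], TCP at [0.232, -0.58, 0.239] pointing down, gripper open.
Joint ranges: [-3.01, 3.01], [-0.46, 2.08], [-1.47, 1.51], [0.13, 2.56], [-1, 4.14], [0.04, 2.09], [-2.66, 2.66]. Speed limits (rad/s): [2.57, 2.57, 3.14, 3.14, 3.14, 3.14, 3.14].

INTERFACE

Orientations are given as a unit quaternion [x, y, z, w].
In Python, from plant import r gives the robot as it stands.
- The arm moves only by the tool move_arm, never from a script. Its argument "targets" is a list that holds one entry, the list of rows, each a list of 7 numbers: the opening, from 0 (shut) to 1 (fully open), then the shift along the tool's x, y, z in mm, then the turn, a rotation vector about the tool's x, y, z in degrees. In form: [[[claw, dx, dy, dz, ax, ay, az], ...]]. A call has 1 to 10 rows; each row is the pose to reach, as a shift and turn from the pose commanded when the call began, along the tool's axes at that moment; what a row does not reach only later rows make up. A row lasts 1/8 s, in which the tool goes at most 62.5 mm and 10.7 degrees, less where a joint would pass 70% of its speed; a pose out of reach is approached as far as the arm can. A call with a gripper value outside its range is refused whole. The fingers move at their own pace and stop on an object; "newtons" is the grip in N (left out, the last holds). Time passes only in rows, so rows that repeat a pose let the fingers close. It gives the time, the measured TCP pose, the force, the opening and the grip force at its end, in the units of the state.
- r.get_state(): the state, without advancing time (a new reading comes with each control period).
- r.snapshot(name): name is "side" or "top"; returns the picture (400x640x3 uint8, red, green, blue); there is no depth.
- r.camera_info(name): a dict with "fx", "fy", "cx", "cy" (pixels), "k1" (the pictures are not rectified: a ray, as slopes to the right and down, at radius r is drawn at 1 + k1 r^2 times it, then the intrinsics apply), "R" (3x3) and "t" (3): a world point X has camera coordinates R X + t. Camera axes: x right, y down, z forward; pixel columns grow to the right and rows downward; lengths in m; the calibration is good to about 2 mm. A picture is of the moment at which its call begins. camera_info takes no time and is no camera call.
- r.finish_job(): hands the job in; it is judged then, once.
The state is a dict: "clock": time; "q": joint angles; "qd": joint speeds; "joint_torque": joint torques, N m; "tool_pos": TCP position; "eef_rot": TCP orientation; "contact_force": force on the tool from outside, world axes, zero at the start; "moment": the same for the moment, N m; "opening": opening from 0.0 (shut) to 1.0 (fully open); "finger_force": force on a finger pad.
Only numpy, scipy, OpenCV 4.12 (cv2) and the standard library are available. Lean on these libraries where they do the work, as an engineer would, in place of code of your own. Each camera call takes 0.05 s, during which the arm holds its last target. There are 200 camera calls.

TASK

The tall capped specimen tube stands upright on the bench: while the tray is still out of the tube reader, lay the tube on its side in the tray's V cradle, cap towards the tray's black handle, and let go. Then slide the loaded tray fully home into the reader, up against its back stop, with the tube still lying in the cradle, and let go. Leave the squat jar, the short vial and the wash bottle standing where they are.

Things in the scene. Friction and masses are not known exactly. Their poses are not given: they have to be found in the camera images.
- tube: The tall specimen tube: amber cylinder 30 mm in diameter with a paper label band and a white cap, 96 mm tall in all (cap: the top 16 mm, 32 mm in diameter), about 70 g, standing upright on the bench, the tallest of the three amber containers. Origin: centre of its underside; z runs along its axis to the cap.
- tube_mid (a point): Point on the tube's axis half way along it, 48 mm above its underside. Axes as the tube's.
- tube_cap (a point): Centre of the cap's top face, 96 mm above the tube's underside.
- tray: Loose aluminium tray on the bench before the reader, about 0.4 kg: pan 150 mm long (x from -75 to +75 mm), 90 mm wide (y), floor 5 mm thick, rims up to 12 mm; two grey V supports in it, a grey end stop at its far end, a black handle on a 44 mm wide tongue at its near end. Origin: centre of the pan's underside; x points away from the handle, towards the reader; z up.
- cradle (a point): Where the lying tube's middle belongs: x = +10, y = 0, z = 45 mm in the tray's frame (axes as the tray's). V supports 6 mm thick at tray x = -9 and +45 mm, under 28 mm wide so fingers pass beside them, tops at 38 mm. End stop 36 mm wide, 50 mm tall, face at tray x = +62 mm: the tube's bottom then stands 4 mm from it and its cap overhangs the near support.
- tray_handle (a point): Grip point on the tray's black upright handle block (20 mm along x, 14 mm wide along y, top 60 mm above the bench): in the tray's frame at x = -95 mm, y = 0, 45 mm above the underside. Axes as the tray's.
- reader: White tube reader, fixed: a hood 85 mm deep, 83 mm tall, 112 mm wide with a clear roof, open towards the tray, before a housing 150 mm deep, 170 wide, 125 tall. Opening 96 mm wide, 78 high, no floor (the tray slides on the bench). Two steel guides, 20 mm tall, flare from the mouth out to x = -32 mm. Origin: middle of the mouth at bench level; x points into the opening, z up.
- reader_stop (a point): Middle of the reader's back stop, at bench level, 85 mm inside the mouth; axes as the reader's. The tray's front edge meets it: home, the tray's origin is at x = +10 mm, y = 0 in the reader's frame, axes parallel, and the handle 85 mm outside the mouth.
- squat_jar: Squat amber jar with white cap, 54 mm in diameter, 54 mm tall, a bystander. Origin: centre of its underside.
- short_vial: Short amber vial with white cap, 29 mm in diameter, 52 mm tall, a bystander. Origin: centre of its underside.
- wash_bottle: White wash bottle with orange cap and thin spout tube, 66 mm in diameter, 164 mm tall to the cap's top (spout to 235 mm), a bystander. Origin: centre of its underside.

How it is judged:
On the way:
1. The tube lies in the tray's cradle, cap towards the handle, let go, while the tray is still out of the reader (its origin more than 70 mm before the mouth) (x of tube_mid in the frame of cradle between -0.014 and 0.008 m and y of tube_mid in the frame of cradle between -0.004 and 0.004 m and z of tube_mid in the frame of cradle between -0.004 and 0.004 m and angle between the z axis of tube and the x axis of tray, either way round below 0.09 rad and x of tube_cap in the frame of cradle below -0.03 m and contact force between the fingers and tube below 0.05 N and x of tray in the frame of reader below -0.07 m), for 0.2 s.
At the end, for the whole second after the job is handed in: Tray flat on the bench, 4 to 13 mm inside the reader's mouth (origin), within 6 mm sideways and 0.06 rad; tube in its cradle, cap to the handle (middle -14 to +8 mm along, 4 mm sideways and in height, 0.09 rad); both released and at rest (x of tube_mid in the frame of cradle between -0.014 and 0.008 m and y of tube_mid in the frame of cradle between -0.004 and 0.004 m and z of tube_mid in the frame of cradle between -0.004 and 0.004 m and angle between the z axis of tube and the x axis of tray, either way round below 0.09 rad and x of tube_cap in the frame of cradle below -0.03 m and contact force between the fingers and tube below 0.05 N and contact force between the fingers and tray below 0.05 N and x of tray in the frame of reader between 0.004 and 0.013 m and y of tray in the frame of reader between -0.006 and 0.006 m and height (world z) of tray below 0.004 m and angle between the x axis of tray and the x axis of reader, either way round below 0.06 rad and linear speed of each of tube, tray below 0.02 m/s); the robot touches nothing.
It fails at once if The squat jar is moved by more than 40 mm or tipped over (distance of squat_jar from where it was at the start of the episode above 0.04 m or angle between squat_jar's own z axis and vertical above 0.6 rad).
It fails at once if The short vial is moved by more than 40 mm or tipped over (distance of short_vial from where it was at the start of the episode above 0.04 m or angle between short_vial's own z axis and vertical above 0.6 rad).
It fails at once if The wash bottle is moved by more than 40 mm or tipped over (distance of wash_bottle from where it was at the start of the episode above 0.04 m or angle between wash_bottle's own z axis and vertical above 0.6 rad).
It also fails if it takes over 64 s, if anything falls off the work surface, if the arm or the gripper's body presses on something with over 40 N, if the wrist force passes 120 N, or if a joint passes its speed limit or range.

## Working session

There is one attempt and no reset: what is moved stays moved. The work goes in short steps, Python scripts to look and compute and a tool call to move; the robot and the scene stay as the last step left them, time stands still between calls to the robot, and variables do not carry over. Pictures are saved under pics/ and viewed, at most 10 in all, crops included, and the job is handed in when it is done.

Besides the shell and the picture viewer there is one more tool, called after "Request:" as a command line: name --argument value ..., lists and objects as JSON in quotes. move_arm: Moves the arm, as the interface text tells. Its arguments: {"type":"object","properties":{"targets":{"type":"array","items":{"type":"array","items":{"type":"array","items":{"type":"number"}}}},"newtons":{"type":"number"}},"required":["targets"]}

```bash
mkdir -p pics; ls
python3 - <<'E'
from plant import r
import cv2,numpy as np
np.set_printoptions(precision=4,suppress=True)
for n in("side","top"):
    cv2.imwrite(f"pics/{n}0.png",r.snapshot(n)[:,:,::-1]); print(n,r.camera_info(n))
print(r.get_state())
E
```

```text
pics
side {'fx': 478.4022366799743, 'fy': 478.4022366799743, 'cx': 324.9139535927335, 'cy': 200.1793171314076, 'k1': -0.08559494047582167, 'R': array([[-0.8886, -0.4584, -0.0187],
       [-0.2636,  0.5436, -0.7969],
       [ 0.3755, -0.7031, -0.6039]]), 't': array([0.5704, 0.2312, 0.9795])}
top {'fx': 507.45982868111037, 'fy': 507.45982868111037, 'cx': 320.99271050094694, 'cy': 195.5467167426648, 'k1': -0.13770009336170522, 'R': array([[ 0.0204, -0.9998, -0.0032],
       [-0.9894, -0.0197, -0.1437],
       [ 0.1436,  0.0061, -0.9896]]), 't': array([0.0014, 0.6431, 1.2875])}
{'clock': 0.1, 'q': array([ 1.2248,  0.6899, -0.1945,  1.5662,  0.1573,  0.9025, -0.2151]), 'qd': array([ 0.0005, -0.0015, -0.0006, -0.002 ,  0.0007,  0.0012,  0.0008]), 'joint_torque': array([ -0.0031, -52.8499,  -1.2716, -15.3838,  -0.0526,   0.0019,
         0.0001]), 'tool_pos': array([ 0.2315, -0.58  ,  0.238 ]), 'eef_rot': array([ 0.982 ,  0.1888, -0.0002, -0.0008]), 'contact_force': array([1.0154, 0.1668, 0.1245]), 'moment': array([-0.0467, -0.0069,  0.0001]), 'finger_force': 0.0, 'opening': 0.9995822019307099}
```

View pics/side0.png

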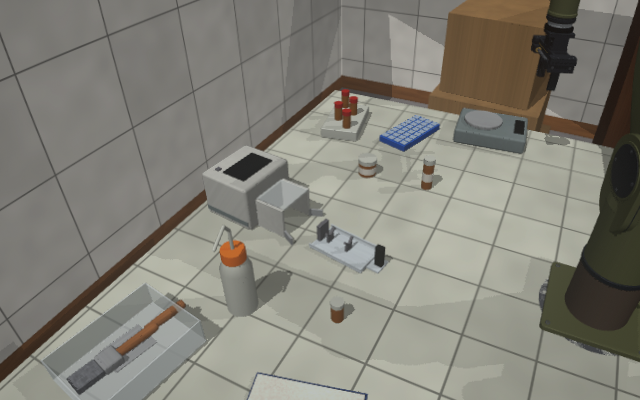

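View pics/top0.png

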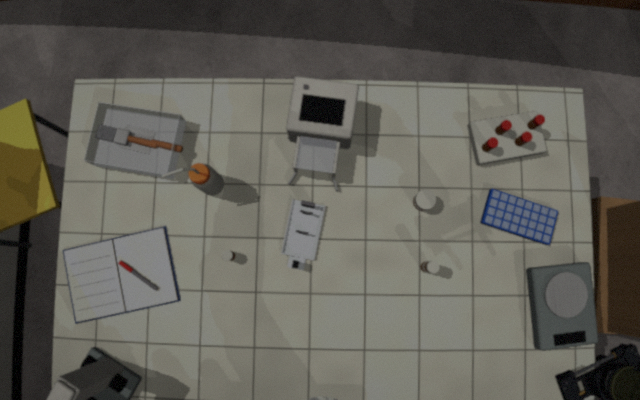

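The side view shows the tube at about (428,173), the tray at about (347,248) and the reader mouth at about (285,210). In the top view the tube is at (430,267), the tray at (304,232) and the reader mouth at (316,175). I'll enlarge these.

```bash
cat > h.py <<'E'
import cv2,numpy as np
from plant import r
from scipy.spatial.transform import Rotation as Rn
np.set_printoptions(precision=4,suppress=True)
def crop(im,x0,y0,w,h,s):
    c=cv2.resize(im[y0:y0+h,x0:x0+w],None,fx=s,fy=s,interpolation=cv2.INTER_CUBIC)
    for x in range(-(-x0//10)*10,x0+w,10):
        cv2.line(c,((x-x0)*s,0),((x-x0)*s,6),(0,0,255),1); cv2.putText(c,str(x),((x-x0)*s,16),0,.35,(0,0,255))
    for y in range(-(-y0//10)*10,y0+h,10):
        cv2.line(c,(0,(y-y0)*s),(6,(y-y0)*s),(0,0,255),1); cv2.putText(c,str(y),(8,(y-y0)*s+4),0,.35,(0,0,255))
    return c
def proj(n,X):
    i=r.camera_info(n); p=np.atleast_2d(X)@i["R"].T+i["t"]; s=p[:,:2]/p[:,2:]
    s=s*(1+i["k1"]*(s**2).sum(1,keepdims=True))
    return s*[i["fx"],i["fy"]]+[i["cx"],i["cy"]]
def back(n,uv,z):
    i=r.camera_info(n); d=(np.array(uv,float)-[i["cx"],i["cy"]])/[i["fx"],i["fy"]]; s=d.copy()
    for _ in range(20): s=d/(1+i["k1"]*(s@s))
    v=i["R"].T@np.array([*s,1]); c=-i["R"].T@i["t"]
    return c+v*(z-c[2])/v[2]
E
python3 - <<'E'
from h import *
t=cv2.imread("pics/top0.png");s=cv2.imread("pics/side0.png")
a=crop(t,270,130,95,150,4)
b=crop(t,400,240,60,48,6); b=cv2.copyMakeBorder(b,0,600-len(b)-0,0,0,cv2.BORDER_CONSTANT)
c=crop(s,405,145,45,50,6); b[295:595,:270]=c
cv2.imwrite("pics/c1.png",cv2.convertScaleAbs(np.hstack([a,b]),alpha=1.5))
cv2.imwrite("pics/c2.png",cv2.convertScaleAbs(crop(s,245,165,150,115,5),alpha=1.2))
E
```

```text
(no output)
```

View pics/c1.png

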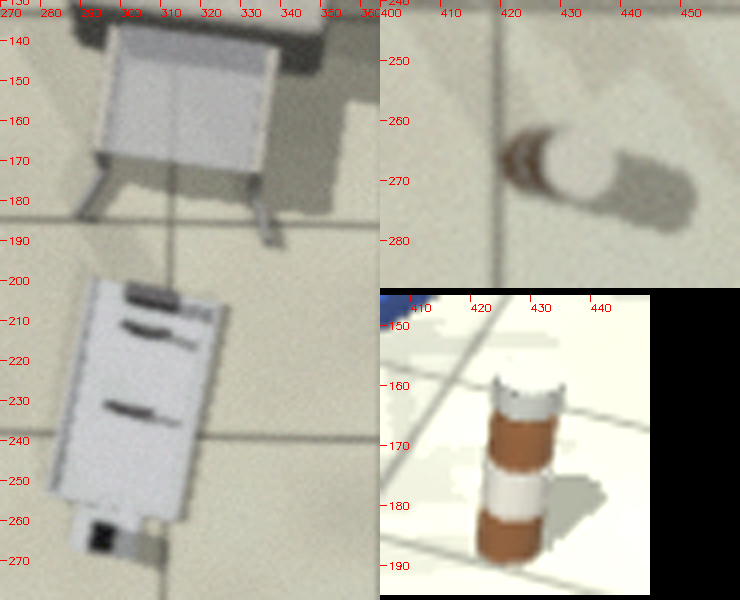

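View pics/c2.png

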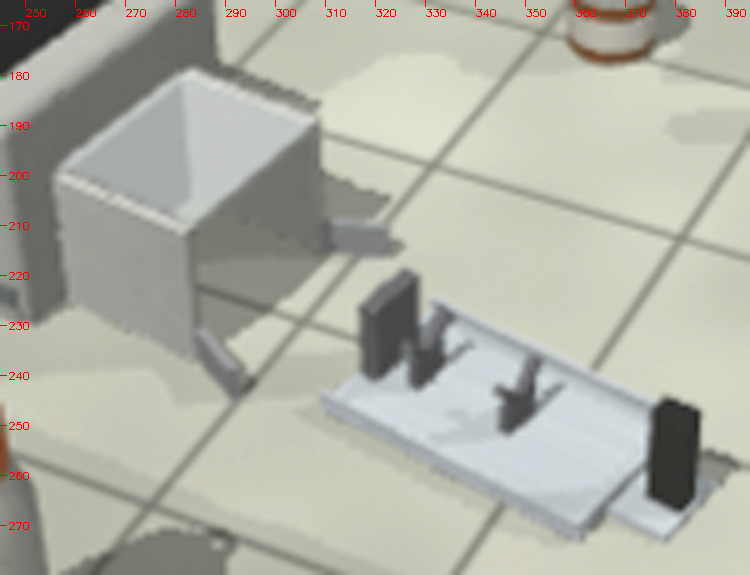

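The crops give pixel positions for the tray rim corners, hood front corners, handle top, and tube cap and base. Next I fit the poses.

```bash
cat > fit.py <<'E'
from h import *
from scipy.optimize import least_squares
def fit(obs,x0,rot=True):
    def f(p,full=False):
        a=p[2] if rot else 0; R=Rn.from_euler('z',a).as_matrix()
        return np.concatenate([proj(n,R@np.array(X)/1000+[p[0],p[1],0])[0]-uv for n,X,uv in obs])
    s=least_squares(f,x0,loss='soft_l1'); return s.x,f(s.x).reshape(-1,2)
E
python3 - <<'E'
from fit import *
T=[("top",(75,45,12),(293,199.2)),("top",(75,-45,12),(327.2,206.5)),("top",(-75,-45,12),(316,260.5)),("top",(-75,45,12),(282.5,252.5)),("top",(-95,0,60),(295.2,263.5)),
("side",(75,45,12),(309,244)),("side",(75,-45,12),(331.2,225)),("side",(-75,45,12),(362,271)),("side",(-95,0,60),(380.5,246.6))]
Q=[("top",(0,56,83),(293.75,168.25)),("top",(0,-56,83),(335.5,173.5)),("side",(0,56,83),(282.6,212)),("side",(0,-56,83),(309,189.4)),("side",(0,56,0),(284.6,237))]
U=[("top",(0,0,96),(433.2,267.2)),("side",(0,0,96),(429.7,158.7)),("side",(0,0,0),(426.3,188.5))]
for nm,o,rot in(("tray",T,1),("reader",Q,1),("tube",U,0)):
    p,e=fit(o,[.55,0,0] if rot else [.5,-.2],rot); print(nm,p,"\n",e)
print(back("top",(232,256),.05),back("top",(425,202),.05),back("top",(198,173),.16))
s=r.get_state();print(Rn.from_quat(s["eef_rot"]).as_matrix())
E
```

```text
tray [ 0.5554  0.059  -0.1738] 
 [[-0.2171 -0.2263]
 [-1.6546 -1.1447]
 [-1.2968 -0.1319]
 [-0.9711  1.2668]
 [ 0.4489  0.8206]
 [ 0.3856 -0.9834]
 [ 0.5332 -1.4769]
 [-0.6053 -1.5432]
 [ 0.2358 -0.3215]]
reader [ 0.7018  0.0331 -0.107 ] 
 [[-1.1628 -0.1961]
 [ 0.1991 -0.0562]
 [-0.1963 -0.5194]
 [ 0.4324 -1.3539]
 [ 0.249   0.7187]]
tube [ 0.4599 -0.2687] 
 [[-0.6057  0.1225]
 [ 0.2683 -0.2946]
 [-0.1433 -1.1438]]
[0.4793 0.2419 0.05  ] [ 0.6307 -0.2596  0.05  ] [0.6761 0.3149 0.16  ]
[[ 0.9287  0.3708 -0.0007]
 [ 0.3708 -0.9287  0.0015]
 [-0.0001 -0.0016 -1.    ]]
```

```bash
cat > kin.py <<'E'
from h import *
import itertools
def fkR(q,s):
    out=[Rn.identity()]
    for qi,ax,si in zip(q,"zyzyzyz",s): out.append(out[-1]*Rn.from_euler(ax,si*qi))
    return out
E
python3 - <<'E'
from kin import *
st=r.get_state();M=Rn.from_quat(st["eef_rot"])
for s in itertools.product([1,-1],repeat=7):
    if s[1]!=1: continue
    e=fkR(st["q"],s)[-1]
    for off in range(0,360,90):
        d=(M.inv()*e*Rn.from_euler('z',off,degrees=True)).magnitude()
        if d<.15: 
            o=fkR(st["q"],s); Z=[x.apply([0,0,1]) for x in o]
            A=np.array([Z[0],Z[2],Z[4],Z[6]]).T
            print(s,off,d); x=np.linalg.lstsq(A,st["tool_pos"],rcond=None); print(A,x[0],A@x[0]-st["tool_pos"])
E
```

```text
(-1, 1, 1, 1, 1, 1, 1) 90 0.0677487316446748
[[ 0.      0.2159  0.0758 -0.0004]
 [ 0.     -0.5987 -0.7802  0.0016]
 [ 1.      0.7713 -0.6209 -1.    ]] [-0.3443  1.1113 -0.1088  0.3423] [-0.  0. -0.]
(-1, 1, -1, 1, -1, 1, -1) 90 5.528774992143776e-16
[[ 0.      0.2159  0.4395 -0.0007]
 [ 0.     -0.5987 -0.6491  0.0015]
 [ 1.      0.7713 -0.6209 -1.    ]] [-0.176   0.8508  0.1091  0.1744] [ 0. -0.  0.]
```

Request:
move_arm --targets '[[[1,0,-100,0,0,0,0],[1,0,-150,0,0,0,0],[1,0,-200,0,0,0,0],[1,0,-200,0,0,0,0]]]'

```text
clock: 0.6
tool_pos: [0.1549, -0.3898, 0.2384]
eef_rot: [0.982, 0.189, -0.001, -0.003]
contact_force: [-0.4, -0.7, -0.0]
opening: 0.997
finger_force: 0.0
```

```bash
cat >> kin.py <<'E'
S=(-1,1,-1,1,-1,1,-1)
def axes(q):
    o=fkR(q,S); return np.array([o[0].apply([0,0,1]),o[2].apply([0,0,1]),o[4].apply([0,0,1]),o[6].apply([0,0,1])]).T
E
python3 - <<'E'
from kin import *
st=r.get_state()
q0=np.array([ 1.2248,  0.6899, -0.1945,  1.5662,  0.1573,  0.9025, -0.2151]);p0=[.2315,-.58,.238]
A=np.vstack([axes(q0),axes(st["q"])]);b=np.r_[p0,st["tool_pos"]]
x=np.linalg.lstsq(A,b,rcond=None);print(x[0],x[3],A@x[0]-b,st["q"])
M=Rn.from_quat(st["eef_rot"]);print((M.inv()*fkR(st["q"],S)[-1]*Rn.from_euler('z',90,degrees=True)).magnitude())
E
```

```text
[1.0481 0.7117 0.2282 1.2397] [2.549  1.2115 0.1862 0.003 ] [ 0.0215  0.0076 -0.0223  0.0198  0.0149  0.0223] [ 1.2255  0.439  -0.2081  2.1459  0.1625  0.5773 -0.2908]
4.2924176076036023e-16
```

Request:
move_arm --targets '[[[1,0,100,-60,10,0,0],[1,0,100,-100,20,0,0],[1,0,100,-100,30,0,0],[1,0,100,-100,30,0,0]]]'

```text
clock: 1.1
tool_pos: [0.1957, -0.4898, 0.3407]
eef_rot: [0.949, 0.182, -0.048, -0.254]
contact_force: [-0.1, -0.5, -0.4]
opening: 0.999
finger_force: 0.0
```

```bash
python3 -c "
from h import *
s=r.get_state();print(repr(s['q']),s['tool_pos'],s['eef_rot'],Rn.from_quat(s['eef_rot']).as_matrix())"
```

```text
array([ 1.2245,  0.7337, -0.2095,  1.2652,  0.0592,  1.6728, -0.1699]) [ 0.1957 -0.4898  0.3407] [ 0.9487  0.1823 -0.0482 -0.2539] [[ 0.9289  0.3214 -0.1841]
 [ 0.3704 -0.8046  0.4642]
 [ 0.0011 -0.4993 -0.8664]]
```

Request:
move_arm --targets '[[[1,0,60,-40,0,10,0],[1,0,100,-80,0,20,0],[1,0,100,-80,0,30,0],[1,0,100,-80,0,30,0]]]'

```text
clock: 1.6
tool_pos: [0.2375, -0.6074, 0.355]
eef_rot: [0.929, 0.107, 0.198, -0.293]
contact_force: [0.7, 1.3, -0.2]
opening: 1.004
finger_force: 0.0
```

```bash
python3 -c "
from h import *
s=r.get_state();print(repr(s['q']),s['tool_pos'],s['eef_rot'],Rn.from_quat(s['eef_rot']).as_matrix())"
```

```text
array([ 1.4261,  0.9912, -0.2875,  0.7468, -0.2976,  1.9169, -0.1694]) [ 0.2375 -0.6074  0.355 ] [ 0.9293  0.1068  0.1977 -0.293 ] [[ 0.899   0.3143  0.3049]
 [ 0.0826 -0.8055  0.5868]
 [ 0.43   -0.5024 -0.7501]]
```

```bash
cat >> kin.py <<'E'
D=[([1.2248,.6899,-.1945,1.5662,.1573,.9025,-.2151],[.2315,-.58,.238]),([1.2255,.439,-.2081,2.1459,.1625,.5773,-.2908],[.1549,-.3898,.2384]),
([1.2245,.7337,-.2095,1.2652,.0592,1.6728,-.1699],[.1957,-.4898,.3407]),([1.4261,.9912,-.2875,.7468,-.2976,1.9169,-.1694],[.2375,-.6074,.355])]
X,Z=[1,0,0],[0,0,1]
def B(q):
    o=fkR(q,S); return np.array([Z,o[3].apply(X),o[3].apply(Z),o[4].apply(X),o[5].apply(Z),o[6].apply(X),o[6].apply(Z)]).T
def ident():
    A=np.vstack([B(q) for q,_ in D]);b=np.concatenate([p for _,p in D]); x=np.linalg.lstsq(A,b,rcond=1e-6); return x[0],x[3],A@x[0]-b
E
python3 -c "
from kin import *
for v in ident():print(v)"
```

```text
[ 0.0993 -0.0793  0.719  -0.0769  0.289   0.0336  0.3461]
[3.8825 3.3517 0.8568 0.8326 0.3876 0.2746 0.1981]
[ 0.0133 -0.0043 -0.0005  0.0144  0.0108 -0.0033  0.0011  0.0151  0.0149
 -0.0073 -0.0064 -0.0112]
```

Run:
```python
from kin import *
Y=[0,1,0]
b=np.concatenate([p for _,p in D])
cand=[(i,k) for i in range(0,7) for k in range(3)]
V=np.array([np.concatenate([fkR(q,S)[i].apply(np.eye(3)[k]) for q,_ in D]) for i,k in cand]).T
base=[cand.index(c) for c in((0,2),(3,2),(5,2),(6,2))]
res=[]
for n in(1,2,3):
    for c in itertools.combinations([j for j in range(len(cand)) if j not in base],n):
        A=V[:,base+list(c)];x,_,rk,_=np.linalg.lstsq(A,b,rcond=1e-5)
        if rk==4+n and abs(x).max()<.7: res.append((np.linalg.norm(A@x-b),[cand[j] for j in c],x))
for n in(1,2,3):
  for t in sorted([t for t in res if len(t[1])==n],key=lambda t:t[0])[:4]:print(*t)
```

```text
0.0016151948448441635 [(3, 1)] [ 0.3536  0.5568  0.3459  0.3243 -0.0465]
0.00161519484484419 [(4, 1)] [ 0.3536  0.5568  0.3459  0.3243 -0.0465]
0.0024851788198018867 [(2, 1)] [ 0.337   0.5732  0.343   0.3286 -0.0452]
0.0024851788198019037 [(1, 1)] [ 0.337   0.5732  0.343   0.3286 -0.0452]
0.00010978862921665354 [(2, 1), (4, 1)] [ 0.3471  0.5632  0.3448  0.326  -0.0178 -0.0282]
0.00010978862921671663 [(1, 1), (4, 1)] [ 0.3471  0.5632  0.3448  0.326  -0.0178 -0.0282]
0.00010978862921672396 [(1, 1), (3, 1)] [ 0.3471  0.5632  0.3448  0.326  -0.0178 -0.0282]
0.00010978862921673321 [(2, 1), (3, 1)] [ 0.3471  0.5632  0.3448  0.326  -0.0178 -0.0282]
5.082880728653022e-05 [(0, 0), (1, 1), (4, 1)] [ 0.3466  0.5635  0.3446  0.326   0.0007 -0.0198 -0.0269]
5.0828807286531333e-05 [(0, 0), (2, 1), (4, 1)] [ 0.3466  0.5635  0.3446  0.326   0.0007 -0.0198 -0.0269]
5.082880728653667e-05 [(0, 0), (2, 1), (3, 1)] [ 0.3466  0.5635  0.3446  0.326   0.0007 -0.0198 -0.0269]
5.082880728658589e-05 [(0, 0), (1, 1), (3, 1)] [ 0.3466  0.5635  0.3446  0.326   0.0007 -0.0198 -0.0269]
```

```bash
cat > ik.py <<'E'
from kin import *
from scipy.optimize import least_squares
from scipy.spatial.transform import Slerp
LO=np.array([-3.01,-.46,-1.47,.13,-1,.04,-2.66]);HI=np.array([3.01,2.08,1.51,2.56,4.14,2.09,2.66])
def fk(q):
    o=fkR(q,S); p=.3471*np.array([0,0,1])+o[1].apply([0,-.0178,0])+o[3].apply([0,-.0282,.5632])+o[5].apply([0,0,.3448])+o[6].apply([0,0,.326])
    return p,o[7]*Rn.from_euler('z',90,degrees=True)
def ik(p,R,q0,reg=.01):
    f=lambda q:(lambda P,M:np.r_[(P-p)*5,(R.inv()*M).as_rotvec(),reg*(q-q0)])(*fk(q))
    s=least_squares(f,np.clip(q0,LO+.01,HI-.01),bounds=(LO,HI),max_nfev=40); P,M=fk(s.x); return s.x,np.linalg.norm(P-p)+(R.inv()*M).magnitude()
def path(p,R,q,n=8):
    "straight local IK path from q; gives end q, worst error, worst limit margin"
    p0,R0=fk(q); sl=Slerp([0,1],Rn.concatenate([R0,R])); we=0;wm=9;wd=0
    for k in range(1,n+1):
        qn,e=ik(p0+(p-p0)*k/n,sl(k/n),q); wd=max(wd,abs(qn-q).max());q=qn; we=max(we,e);wm=min(wm,(q-LO).min(),(HI-q).min())
    return q,we,wm,wd
TUBE=np.array([.4599,-.2687]);TRAY=np.array([.5554,.059]);A=-.1738;RA=-.107;READ=np.array([.7018,.0331])
XT=np.array([np.cos(A),np.sin(A),0]);YT=np.array([-np.sin(A),np.cos(A),0]);UP=np.array([0,0,1.])
def tool(z,y): return Rn.from_matrix(np.array([np.cross(y,z),y,z]).T)
def poses(psi,th,s):
    d=np.array([np.cos(psi),np.sin(psi),0]);e=np.cross(d,UP)
    G=tool(np.sin(th)*d-np.cos(th)*UP,s*e); P=tool(-np.sin(th)*UP-np.cos(th)*XT*-1,s*YT)
    return G,P,d
E
python3 - <<'E'
from ik import *
q0=r.get_state()["q"];c=np.r_[TRAY,0]+.010*XT+[0,0,.045];g=np.r_[TUBE,.048]
print(fk(q0)[0]-r.get_state()["tool_pos"])
out=[]
for th in(50,60,70):
  for psi in range(-180,180,30):
    for s in(1,-1):
        G,P,d=poses(np.radians(psi),np.radians(th),s); z=G.apply(UP); zp=P.apply(UP)
        W=[(g+.019*z-.12*z+[0,0,.05],G),(g+.019*z,G),(g+.019*z+[0,0,.15],G),(c+.019*zp+[0,0,.12],P),(c+.019*zp,P)]
        q=q0;L=[];
        for p,R in W:
            q,e,m,w=path(p,R,q,5); L.append((e,m,w))
            if e>.05: break
        L=np.array(L); out.append((L[:,0].max(),len(L),L[:,1].min(),L[:,2].max(),th,psi,s))
out.sort(key=lambda t:(t[0]>.01,-t[2]))
for t in out[:16]:print(np.round(t,3))
E
```

```text
[ 0. -0.  0.]
[ 0.001  5.     0.26   1.    70.    90.     1.   ]
[ 0.001  5.     0.181  1.281 70.    60.     1.   ]
[ 0.001  5.     0.165  1.68  50.    60.     1.   ]
[  0.001   5.      0.165   1.12   50.    120.      1.   ]
[ 0.001  5.     0.149  1.587 60.    60.     1.   ]
[ 0.001  5.     0.136  1.483 50.    90.     1.   ]
[ 0.001  5.     0.005  1.526 60.    90.     1.   ]
[  0.01    5.      0.      1.631  50.    150.      1.   ]
[  0.29   1.     0.     0.32  70.   150.    -1.  ]
[  0.026   5.      0.      1.684  60.    120.      1.   ]
[  0.16    1.      0.      0.517  70.    120.     -1.   ]
[  0.29    1.      0.      0.498  70.    150.      1.   ]
[  0.137   1.      0.      0.437  60.    150.      1.   ]
[   0.27     1.       0.       0.664   70.    -180.       1.   ]
[   0.175    1.       0.       0.579   60.    -180.       1.   ]
[   0.156    1.       0.       0.569   70.    -180.      -1.   ]
```

```bash
cat > plan.py <<'E'
from ik import *
def run(q0,th,psi,s,n,pr=False):
    c=np.r_[TRAY,0]+.010*XT+[0,0,.045];g=np.r_[TUBE,.048]
    G,P,d=poses(np.radians(psi),np.radians(th),s); z=G.apply(UP); zp=P.apply(UP)
    W=[(np.array([.40,-.42,.30]),G),(g+.019*z-.12*z+[0,0,.02],G),(g+.019*z,G),(g+.019*z+[0,0,.2],G),(c+.019*zp+[0,0,.17],P),(c+.019*zp,P)]
    q=q0;L=[]
    for p,R in W:
        q,e,m,w=path(p,R,q,n); L.append((e,m,w))
        if pr: print(np.round(p,3),R.as_quat().round(3),"q",q.round(2),"e %.3f m %.2f w %.2f"%L[-1])
        elif e>.05: break
    return np.array(L)
E
python3 - <<'E'
from plan import *
q0=r.get_state()["q"];out=[]
for th in(45,52,60,68):
  for psi in range(30,150,15):
        L=run(q0,th,psi,1,5); out.append((L[:,0].max(),len(L),L[:,1].min(),L[:,2].max(),th,psi))
out.sort(key=lambda t:(t[0]>.01,t[3]))
for t in out[:12]:print(np.round(t,3))
run(q0,*out[0][4:],1,10,True)
E
```

```text
[ 0.001  6.     0.06   0.847 68.    90.   ]
[ 0.001  6.     0.234  0.899 68.    75.   ]
[  0.001   6.      0.064   1.037  52.    105.   ]
[  0.001   6.      0.027   1.086  45.    120.   ]
[ 0.001  6.     0.156  1.207 60.    90.   ]
[ 0.002  6.     0.026  1.208 68.    60.   ]
[ 0.001  6.     0.186  1.219 52.    90.   ]
[  0.001   6.      0.11    1.248  45.    105.   ]
[ 0.002  6.     0.02   1.411 68.    45.   ]
[ 0.001  6.     0.099  1.412 60.    75.   ]
[ 0.001  6.     0.186  1.44  52.    75.   ]
[ 0.001  6.     0.11   1.453 45.    90.   ]
[ 0.4  -0.42  0.3 ] [ 0.586  0.586  0.395 -0.395] q [ 1.22  1.21 -0.69  0.85 -0.25  2.03  0.61] e 0.000 m 0.06 w 0.08
[ 0.46  -0.362  0.106] [ 0.586  0.586  0.395 -0.395] q [ 1.13  1.43 -0.66  0.92 -0.16  1.75  0.72] e 0.000 m 0.09 w 0.04
[ 0.46  -0.251  0.041] [ 0.586  0.586  0.395 -0.395] q [ 1.11  1.44 -0.68  1.25 -0.16  1.4   0.76] e 0.000 m 0.37 w 0.04
[ 0.46  -0.251  0.241] [ 0.586  0.586  0.395 -0.395] q [ 1.15  1.16 -0.75  1.34 -0.28  1.52  0.63] e 0.000 m 0.57 w 0.03
[0.572 0.056 0.197] [ 0.085  0.978 -0.017  0.19 ] q [-0.3   0.59  0.05  2.13  1.08  0.15  0.08] e 0.001 m 0.11 w 0.41
[0.572 0.056 0.027] [ 0.085  0.978 -0.017  0.19 ] q [-0.01  0.98 -0.43  2.18  2.17  0.6  -0.96] e 0.001 m 0.00 w 0.50
```

Run:
```python
from plan import *
print("scale",[back("top",u,.04)[:2].round(3) for u in((527,265),(592,263),(597,345),(532,350))],"pad",[back("top",u,.02)[:2].round(3) for u in((482,222),(490,190),(545,243),(557,208))])
print("scale side z=.0/.06",[back("side",u,z)[:2].round(3) for u,z in(((525,150),0),((454,142),0),((526,134),.05),((456,127),.05))])
q0=r.get_state()["q"];out=[]
for th in(72,76,80,84,88):
  for psi in range(30,150,15):
        L=run(q0,th,psi,1,5); out.append((L[:,0].max(),len(L),L[:,1].min(),L[:,2].max(),th,psi))
out.sort(key=lambda t:(t[0]>.01,t[3]))
for t in out[:12]:print(np.round(t,3))
run(q0,80,75,1,10,True)
run(q0,80,90,1,10,True)
```

```text
scale [array([ 0.468, -0.537]), array([ 0.474, -0.723]), array([ 0.254, -0.734]), array([ 0.245, -0.548])] pad [array([ 0.583, -0.421]), array([ 0.671, -0.446]), array([ 0.528, -0.598]), array([ 0.625, -0.636])]
scale side z=.0/.06 [array([ 0.238, -0.603]), array([ 0.456, -0.551]), array([ 0.248, -0.614]), array([ 0.458, -0.56 ])]
[ 0.     6.     0.182  0.338 88.    75.   ]
[ 0.     6.     0.207  0.364 84.    75.   ]
[ 0.     6.     0.279  0.378 88.    60.   ]
[ 0.     6.     0.011  0.401 80.    75.   ]
[ 0.     6.     0.192  0.407 84.    60.   ]
[ 0.     6.     0.15   0.421 88.    45.   ]
[ 0.003  6.     0.     0.43  76.    90.   ]
[ 0.001  6.     0.     0.448 80.    60.   ]
[ 0.     6.     0.153  0.452 84.    45.   ]
[ 0.     6.     0.     0.454 88.    30.   ]
[ 0.     6.     0.     0.487 84.    30.   ]
[ 0.002  6.     0.     0.498 80.    45.   ]
[ 0.4  -0.42  0.3 ] [ 0.608  0.466  0.51  -0.391] q [ 1.36  1.25 -0.72  1.02 -0.44  1.86  0.54] e 0.000 m 0.20 w 0.07
[ 0.434 -0.365  0.086] [ 0.608  0.466  0.51  -0.391] q [ 1.29  1.51 -0.68  1.06 -0.33  1.63  0.73] e 0.000 m 0.26 w 0.03

[... 494 characters left out ...]
3 ] [ 0.542  0.542  0.455 -0.455] q [ 1.32  1.41 -1.17  0.8  -0.1   2.09  0.3 ] e 0.020 m 0.00 w 0.28
[ 0.46  -0.368  0.086] [ 0.542  0.542  0.455 -0.455] q [ 1.19  1.67 -1.11  0.7   0.08  1.98  0.5 ] e 0.000 m 0.02 w 0.03
[ 0.46  -0.25   0.045] [ 0.542  0.542  0.455 -0.455] q [ 1.24  1.69 -1.11  1.12  0.11  1.59  0.48] e 0.000 m 0.16 w 0.05
[ 0.46  -0.25   0.245] [ 0.542  0.542  0.455 -0.455] q [ 1.29  1.43 -1.21  1.28 -0.07  1.59  0.31] e 0.000 m 0.26 w 0.03
[0.568 0.057 0.196] [ 0.086  0.992 -0.008  0.087] q [ 0.4   0.85 -1.12  1.91  1.13  0.98  0.14] e 0.000 m 0.18 w 0.18
[0.568 0.057 0.026] [ 0.086  0.992 -0.008  0.087] q [ 0.31  1.11 -0.94  2.    1.55  0.87 -0.2 ] e 0.000 m 0.37 w 0.04
```

```bash
cat > wp.py <<'E'
from ik import *
TH,PSI=np.radians(82),np.radians(50)
G,P,d=poses(PSI,TH,1); zg=G.apply(UP); zp=P.apply(UP)
GZ=.050
g=np.r_[TUBE,GZ]+.019*zg; c=np.r_[TRAY,0]+(.010-(GZ-.048))*XT+[0,0,.045]+.019*zp
def rel(p,R,q=None,n=8):
    "shift/turn in tool axes now, plus local IK check"
    s=r.get_state(); M=Rn.from_quat(s["eef_rot"])
    sh=M.inv().apply(p-s["tool_pos"])*1000; tu=np.degrees((M.inv()*R).as_rotvec())
    qq,e,m,w=path(p,R,s["q"] if q is None else q,n)
    print("shift",sh.round(1),"turn",tu.round(1),"rows>=",round(max(np.linalg.norm(sh)/62.5,np.linalg.norm(tu)/10.7),1),"ik q",qq.round(2),"e %.3f m %.2f w %.2f"%(e,m,w))
    return qq
E
python3 - <<'E'
from wp import *
pre=g-.13*zg+[0,0,.12]; print(r.get_state()["tool_pos"],pre,zg)
q=rel(pre,G);
for p,R in((g-.10*zg+[0,0,.0],G),(g,G),(g+[0,0,.2],G),(c+[0,0,.17],P),(c,P)): q=rel(p,R,q)
E
```

```text
[ 0.2375 -0.6074  0.355 ] [ 0.3892 -0.3529  0.1854] [ 0.6365  0.7586 -0.1392]
shift [ 84.5 -72.2 322.8] turn [  6.8  42.4 -41.1] rows>= 5.6 ik q [ 1.61  1.31 -0.78  1.63 -0.56  1.13  0.8 ] e 0.000 m 0.33 w 0.20
shift [ 50.2 -22.1 435.1] turn [  6.8  42.4 -41.1] rows>= 7.0 ik q [ 1.55  1.51 -0.73  1.57 -0.51  1.05  0.9 ] e 0.000 m 0.45 w 0.03
shift [107.7 -56.2 509.5] turn [  6.8  42.4 -41.1] rows>= 8.4 ik q [ 1.46  1.56 -0.8   1.68 -0.57  0.82  0.96] e 0.000 m 0.43 w 0.03
shift [ 193.7 -156.7  359.4] turn [  6.8  42.4 -41.1] rows>= 7.0 ik q [ 1.51  1.24 -0.94  1.84 -0.71  0.84  0.81] e 0.000 m 0.29 w 0.04
shift [ 281.8 -352.4  609.2] turn [  17.5  -52.5 -151.2] rows>= 15.0 ik q [ 0.03  0.64 -0.39  1.91  0.56  0.57  0.65] e 0.000 m 0.43 w 0.29
shift [ 208.7 -266.9  736.7] turn [  17.5  -52.5 -151.2] rows>= 15.0 ik q [-0.19  0.92 -0.04  2.    0.75  0.12  0.44] e 0.000 m 0.08 w 0.06
```

Request:
move_arm --targets '[[[0.8,10,-9,40,0.8,5.3,-5.1],[0.8,21,-18,81,1.7,10.6,-10.3],[0.8,32,-27,121,2.5,15.9,-15.4],[0.8,42,-36,161,3.4,21.2,-20.6],[0.8,53,-45,202,4.2,26.5,-25.7],[0.8,63,-54,242,5.1,31.8,-30.8],[0.8,74,-63,282,6,37.1,-36],[0.8,84.5,-72,323,6.8,42.4,-41.1],[0.8,84.5,-72,323,6.8,42.4,-41.1]]]'

```text
clock: 2.72
tool_pos: [0.3926, -0.345, 0.1862]
eef_rot: [0.68, 0.323, 0.594, -0.283]
contact_force: [0.4, -0.4, -0.4]
opening: 0.799
finger_force: 0.0
```

Run:
```python
from wp import *
print(r.get_state()["q"])
q=rel(g-.10*zg,G); q=rel(g,G,q)
s=r.snapshot("side")[:,:,::-1];t=r.snapshot("top")[:,:,::-1]
cv2.imwrite("pics/a1.png",np.vstack([cv2.convertScaleAbs(crop(s,330,80,200,140,4)[:300],alpha=1.2),cv2.convertScaleAbs(crop(t,400,220,200,150,4)[:300],alpha=1.5)]))
```

```text
[ 1.5948  1.3115 -0.7763  1.6349 -0.5626  1.1326  0.8056]
shift [-121.    3.   38.] turn [-0.9 -0.3  0.1] rows>= 2.0 ik q [ 1.55  1.51 -0.73  1.57 -0.51  1.05  0.9 ] e 0.000 m 0.44 w 0.02
shift [-121.5    4.5  138. ] turn [-0.9 -0.3  0.1] rows>= 2.9 ik q [ 1.46  1.56 -0.8   1.68 -0.58  0.82  0.96] e 0.000 m 0.42 w 0.03
```

View pics/a1.png

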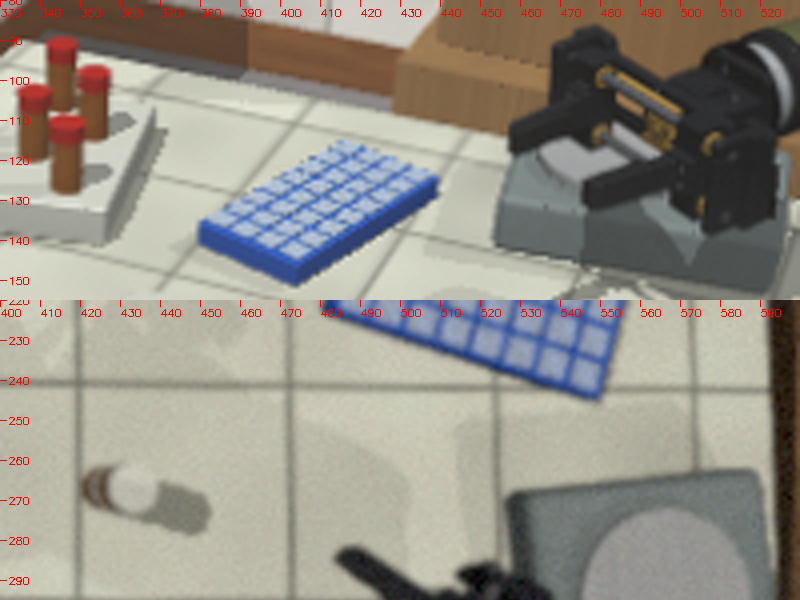

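The side view shows the gripper high above the scale with its fingers open. In the top view the tube is undisturbed at (433,267). I'll descend while moving forward, clear of the scale.

Request:
move_arm --targets '[[[0.8,-20,1,30,-0.4,0,0],[0.8,-50,2,55,-0.9,-0.3,0],[0.8,-85,3,75,-0.9,-0.3,0],[0.8,-121,3.5,90,-0.9,-0.3,0],[0.8,-121,4,100,-0.9,-0.3,0],[0.8,-121,4,100,-0.9,-0.3,0]]]'

```text
clock: 3.58
tool_pos: [0.4494, -0.2898, 0.0574]
eef_rot: [0.685, 0.319, 0.596, -0.271]
contact_force: [-0.2, -0.5, 0.5]
opening: 0.802
finger_force: 0.0
```

Run:
```python
from wp import *
q=rel(g,G)
s=r.snapshot("side")[:,:,::-1];t=r.snapshot("top")[:,:,::-1]
cv2.imwrite("pics/a2.png",np.hstack([cv2.convertScaleAbs(crop(s,395,120,80,100,5),alpha=1.2),cv2.convertScaleAbs(crop(t,400,230,80,100,5),alpha=1.7)]))
```

```text
shift [-4.  -6.  42.7] turn [0.5 0.2 0.5] rows>= 0.7 ik q [ 1.46  1.56 -0.8   1.68 -0.58  0.83  0.97] e 0.000 m 0.42 w 0.01
```

View pics/a2.png

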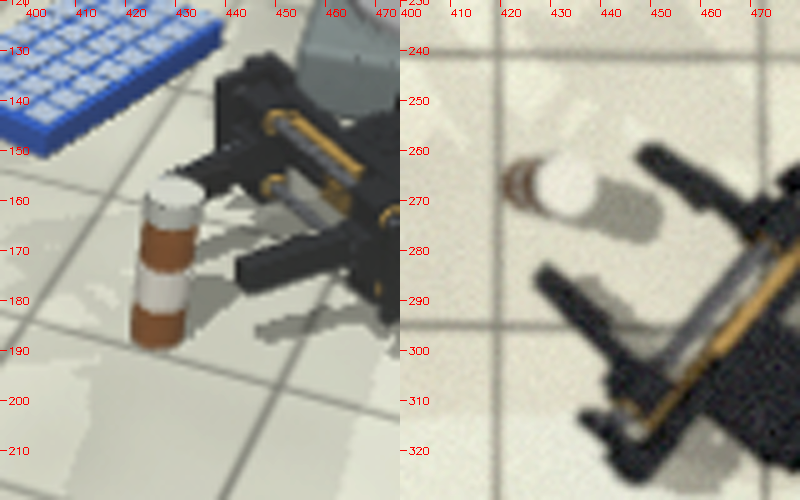

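The tube stands between and ahead of the open fingers; in the top view the tips are at (449,259) and (428,284), and the cap is at (433,267). I'll advance and close.

Request:
move_arm --targets '[[[0.8,-3,-5,20,0.5,0.2,0.5],[0.8,-4,-6,35,0.5,0.2,0.5],[0.8,-4,-6,43,0.5,0.2,0.5],[0.8,-4,-6,43,0.5,0.2,0.5],[0.5,-4,-6,43,0.5,0.2,0.5],[0.4,-4,-6,43,0.5,0.2,0.5],[0.2,-4,-6,43,0.5,0.2,0.5],[0.2,-4,-6,43,0.5,0.2,0.5],[0.2,-4,-6,43,0.5,0.2,0.5]]]' --newtons 25

```text
clock: 4.8
tool_pos: [0.4713, -0.2539, 0.0447]
eef_rot: [0.685, 0.317, 0.594, -0.278]
contact_force: [-0.3, -0.0, -0.0]
opening: 0.323
finger_force: 24.3
```

Run:
```python
from wp import *
print(proj("top",[r.get_state()["tool_pos"]]),r.get_state()["q"])
s=r.snapshot("side")[:,:,::-1];t=r.snapshot("top")[:,:,::-1]
cv2.imwrite("pics/a3.png",np.hstack([cv2.convertScaleAbs(crop(s,395,130,80,80,5),alpha=1.2),cv2.convertScaleAbs(crop(t,400,230,80,80,5),alpha=1.7)]))
```

```text
[[422.7236 262.9442]] [ 1.4605  1.5654 -0.7943  1.6809 -0.5851  0.8253  0.9721]
```

View pics/a3.png

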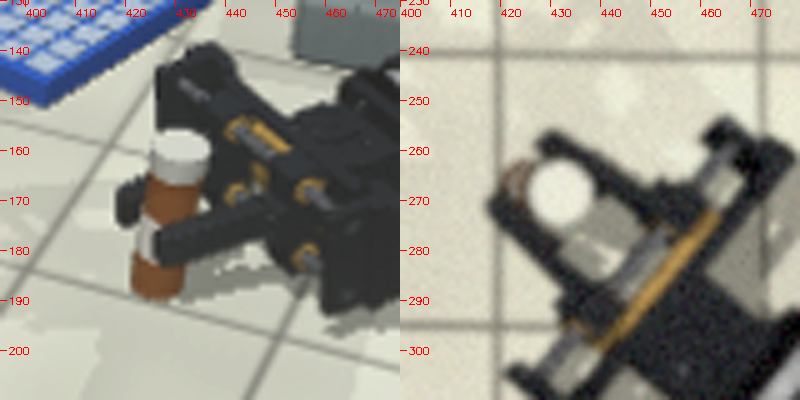

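Both views show the tube gripped at its label, still upright. I'll check the in-grip offset and refine the tray fit using the supports.

Run:
```python
from fit import *
from wp import *
st=r.get_state();M=Rn.from_quat(st["eef_rot"])
print("cap in tool",M.inv().apply(back("top",(432.2,268.4),.096)-st["tool_pos"])*1000, "up in tool",M.inv().apply(UP))
T=[("top",(75,45,12),(293,199.2)),("top",(75,-45,12),(327.2,206.5)),("top",(-75,-45,12),(316,260.5)),("top",(-75,45,12),(282.5,252.5)),("top",(-95,0,60),(295.2,263.5)),
("top",(-9,0,34),(302,232.5)),("top",(45,0,34),(306.5,212.8)),
("side",(75,45,12),(309,244)),("side",(75,-45,12),(331.2,225)),("side",(-75,45,12),(362,271)),("side",(-95,0,60),(380.5,246.6))]
for o in (T,T[:7],T[5:7]+T[4:5],T[7:]): p,e=fit(o,[.55,0,0]);print(p,"\n",e.round(1).tolist())
```

```text
cap in tool [ 48.0847  -2.015  -26.6528] up in tool [ 0.9902 -0.0036 -0.1396]
[ 0.555   0.0595 -0.1737] 
 [[-0.4, -0.1], [-1.8, -1.0], [-1.5, 0.0], [-1.1, 1.4], [0.3, 1.0], [0.5, -0.2], [0.0, -0.5], [0.4, -0.8], [0.6, -1.3], [-0.5, -1.4], [0.3, -0.2]]
[ 0.5551  0.0581 -0.186 ] 
 [[0.5, -0.2], [-1.0, -0.8], [-1.3, 0.1], [-0.9, 1.1], [0.4, 0.8], [1.0, -0.2], [0.8, -0.5]]
[ 0.5551  0.06   -0.1818] 
 [[0.3, -0.2], [-0.0, -0.5], [-0.2, 0.9]]
[ 0.5543  0.0626 -0.1609] 
 [[0.0, 0.4], [-0.1, -0.4], [-0.3, -0.5], [0.4, 0.5]]
```

Request:
move_arm --targets '[[[0.2,25,0,0,0,0,0],[0.2,60,0,0,0,0,0],[0.2,110,0,0,0,0,0],[0.2,160,0,-20,0,0,0],[0.2,200,0,-30,0,0,0],[0.2,200,0,-30,0,0,0]]]'

```text
clock: 5.65
tool_pos: [0.4709, -0.2548, 0.2512]
eef_rot: [0.684, 0.32, 0.595, -0.276]
contact_force: [0.3, -0.0, -1.4]
opening: 0.328
finger_force: 24.3
```

```bash
sed -i 's/TRAY=np.array(\[.*\]);A=-.1738/TRAY=np.array([.557,.059]);A=-.175/; s/READ=np.array(\[.7018,.0331\])/READ=np.array([.7038,.0326])/' ik.py; grep TRAY= ik.py; sed -i 's/GZ=.050/GZ=.0475/' wp.py
python3 - <<'E'
from wp import *
q=rel(c+[0,0,.15],P,n=12); rel(c,P,q); print(c)
st=r.get_state();p0,R0=st["tool_pos"],Rn.from_quat(st["eef_rot"]);sl=Slerp([0,1],Rn.concatenate([R0,P]))
for k in(.25,.5,.75): print(sl(k).apply([[0,0,1],[1,0,0]]).round(2).tolist())
E
```

```text
TUBE=np.array([.4599,-.2687]);TRAY=np.array([.557,.059]);A=-.175;RA=-.107;READ=np.array([.7038,.0326])
shift [ -31.6 -124.6  309.8] turn [  77.2  -52.2 -102.4] rows>= 12.9 ik q [-0.01  0.67 -0.32  1.92  0.54  0.51  0.68] e 0.000 m 0.38 w 0.21
shift [-180.1 -125.   330.8] turn [  77.2  -52.2 -102.4] rows>= 12.9 ik q [-0.19  0.93 -0.03  1.99  0.68  0.12  0.52] e 0.000 m 0.08 w 0.05
[0.5699 0.0567 0.0262]
[[0.36, 0.84, -0.41], [-0.18, 0.5, 0.85]]
[[0.13, 0.69, -0.71], [-0.53, 0.66, 0.54]]
[[0.05, 0.36, -0.93], [-0.83, 0.54, 0.16]]
```

Request:
move_arm --targets '[[[0.2,-2,-9,22,5.5,-3.7,-7.3],[0.2,-4.5,-18,44,11,-7.5,-14.6],[0.2,-7,-27,66,16.5,-11.2,-21.9],[0.2,-9,-36,88,22,-14.9,-29.2],[0.2,-11,-45,111,27.6,-18.6,-36.6],[0.2,-13.5,-53,133,33,-22.4,-43.9],[0.2,-16,-62,155,38.6,-26.1,-51.2],[0.2,-18,-71,177,44,-29.8,-58.5],[0.2,-20,-80,199,49.6,-33.6,-65.8]]]'

```text
clock: 6.78
tool_pos: [0.5339, -0.0541, 0.1991]
eef_rot: [0.371, 0.888, 0.261, -0.074]
contact_force: [-0.8, 0.3, -1.5]
opening: 0.33
finger_force: 24.4
```

Run:
```python
from wp import *
print(r.get_state()["q"])
q=rel(c+[0,0,.12],P,n=12); rel(c,P,q)
```

```text
[ 0.7636  0.8303 -0.7701  1.8284 -0.0146  0.6809  0.9658]
shift [ 25.9  68.7 104.9] turn [ 27.5 -18.9 -36.5] rows>= 4.6 ik q [-0.06  0.71 -0.24  1.94  0.53  0.42  0.68] e 0.000 m 0.38 w 0.08
shift [-13.1  19.6 207.2] turn [ 27.5 -18.9 -36.5] rows>= 4.6 ik q [-0.2   0.93 -0.02  1.99  0.62  0.12  0.58] e 0.000 m 0.08 w 0.04
```

Request:
move_arm --targets '[[[0.2,4,11,17,4.6,-3.2,-6.1],[0.2,9,23,35,9.2,-6.3,-12.2],[0.2,13,34,52,13.8,-9.5,-18.3],[0.2,17,46,70,18.3,-12.6,-24.4],[0.2,22,57,87,22.9,-15.8,-30.5],[0.2,26,69,105,27.5,-18.9,-36.5],[0.2,26,69,105,27.5,-18.9,-36.5],[0.2,26,69,105,27.5,-18.9,-36.5]]]'

```text
clock: 7.78
tool_pos: [0.57, 0.0554, 0.1465]
eef_rot: [0.09, 0.994, -0.005, 0.068]
contact_force: [0.3, 0.4, -1.3]
opening: 0.327
finger_force: 24.4
```

Run:
```python
from wp import *
print(r.get_state()["q"])
rel(c+[0,0,.01],P,n=12)
s=r.snapshot("side")[:,:,::-1];t=r.snapshot("top")[:,:,::-1]
cv2.imwrite("pics/a4.png",np.hstack([cv2.convertScaleAbs(crop(s,290,160,110,130,4),alpha=1.2),cv2.convertScaleAbs(crop(t,265,170,85,130,4),alpha=1.7)]))
```

```text
[-0.0585  0.7152 -0.2409  1.9385  0.5252  0.4266  0.6861]
shift [ 15.2   1.  109.3] turn [ 0.1 -0.2 -0.3] rows>= 1.8 ik q [-0.19  0.91 -0.04  1.99  0.61  0.14  0.59] e 0.000 m 0.10 w 0.02
```

View pics/a4.png

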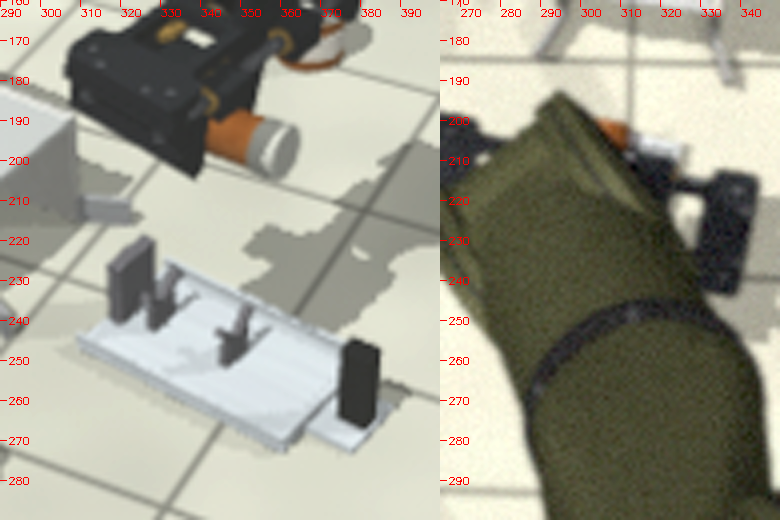

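Run:
```python
from wp import *
st=r.get_state();M=Rn.from_quat(st["eef_rot"]);gp=M.apply([0,0,-.019])+st["tool_pos"]
u=M.apply([.9902,-.0036,-.1396]); print("tube axis",u,"tool z",M.apply(UP),"y",M.apply([0,1,0]))
for n in("side","top"): print(n,proj(n,[gp-.048*u,gp,gp+.03*u,gp+.048*u]).round(1).tolist())
```

```text
tube axis [-0.9838  0.1794  0.0031] tool z [ 0.1347 -0.0223 -0.9906] y [0.1829 0.9831 0.0027]
side [[324.8, 183.2], [342.1, 190.6], [353.2, 195.3], [360.1, 198.2]]
top [[307.7, 199.5], [303.6, 219.1], [301.0, 231.5], [299.4, 238.9]]
```

The tube lies along the tray axis with its cap towards the handle: the cap face is at side (360,199), and (360,198) was predicted. The support tops below are clear, so I'll lower it.

Request:
move_arm --targets '[[[0.2,4,0,30,0,0,0],[0.2,9,0.5,60,0,0,0],[0.2,12,1,85,0,-0.2,-0.3],[0.2,14,1,100,0,-0.2,-0.3],[0.2,15,1,109,0,-0.2,-0.3],[0.2,15,1,109,0,-0.2,-0.3],[0.2,15,1,109,0,-0.2,-0.3]]]'

```text
clock: 8.75
tool_pos: [0.572, 0.0566, 0.0375]
eef_rot: [0.088, 0.994, -0.005, 0.071]
contact_force: [0.0, -1.0, -0.6]
opening: 0.327
finger_force: 24.4
```

Run:
```python
from wp import *
print(r.get_state()["q"])
rel(c,P,n=12)
s=r.snapshot("side")[:,:,::-1]
cv2.imwrite("pics/a5.png",cv2.convertScaleAbs(crop(s,295,180,110,100,6),alpha=1.3))
```

```text
[-0.1816  0.9048 -0.0431  1.9867  0.6254  0.1437  0.5738]
shift [ 3.7 -0.3 10.9] turn [ 0.2  0.2 -0.1] rows>= 0.2 ik q [-0.2   0.93 -0.02  1.99  0.63  0.12  0.57] e 0.000 m 0.08 w 0.00
```

View pics/a5.png

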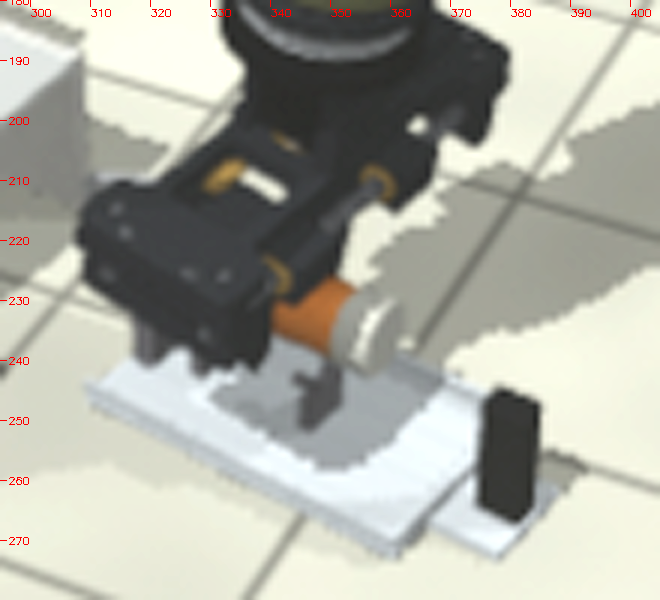

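The tube is directly above the supports: cap at (358,236), near V at (350,242). I'll lower it gently, watching the force.

Request:
move_arm --targets '[[[0.2,1,0,3,0,0,0],[0.2,2,0,6,0,0,0],[0.2,2.7,0,8,0,0,0],[0.2,2.7,0,8,0,0,0]]]'

```text
clock: 9.3
tool_pos: [0.5699, 0.0577, 0.0285]
eef_rot: [0.087, 0.994, -0.005, 0.071]
contact_force: [-0.6, -0.3, -0.5]
opening: 0.331
finger_force: 24.4
```

Request:
move_arm --targets '[[[0.2,0.2,0,1,0,0,0],[0.2,0.5,0,2,0,0,0],[0.2,0.5,0,2,0,0,0],[0.2,0.5,0,2,0,0,0]]]'

```text
clock: 9.8
tool_pos: [0.5703, 0.0575, 0.0277]
eef_rot: [0.087, 0.994, -0.005, 0.071]
contact_force: [-2.9, 0.5, 10.2]
opening: 0.325
finger_force: 23.8
```

Contact is at the expected height, so I'll release.

Request:
move_arm --targets '[[[0.34,0,0,-0.5,0,0,0],[0.4,0,0,-0.5,0,0,0],[0.55,0,0,-0.5,0,0,0],[0.6,0,0,-0.5,0,0,0],[0.6,0,0,-0.5,0,0,0],[0.6,0,0,-0.5,0,0,0]]]'

```text
clock: 10.55
tool_pos: [0.5697, 0.0575, 0.027]
eef_rot: [0.087, 0.994, -0.005, 0.071]
contact_force: [0.6, 1.4, -0.4]
opening: 0.602
finger_force: 0.0
```

Request:
move_arm --targets '[[[0.6,-2,0,-15,0,0,0],[0.6,-5,0,-35,0,0,0],[0.6,-9,0,-65,0,0,0],[0.6,-50,0,-120,0,0,0],[0.6,0,0,-150,0,0,0],[0.6,50,0,-150,0,0,0],[0.6,50,0,-150,0,0,0]]]'

```text
clock: 11.42
tool_pos: [0.4952, 0.0693, 0.1683]
eef_rot: [0.085, 0.994, -0.006, 0.068]
contact_force: [0.5, -0.5, 0.7]
opening: 0.602
finger_force: 0.0
```

Run:
```python
from wp import *
st=r.get_state();print(st["q"],st["tool_pos"])
s=r.snapshot("side")[:,:,::-1];t=r.snapshot("top")[:,:,::-1]
cv2.imwrite("pics/a6.png",np.hstack([cv2.convertScaleAbs(crop(s,265,180,125,110,4),alpha=1.2),cv2.convertScaleAbs(crop(t,270,160,74,110,4),alpha=1.7)]))
```

```text
[-0.129   0.6119 -0.2191  2.1284  0.5872  0.3435  0.5493] [0.4952 0.0693 0.1683]
```

View pics/a6.png

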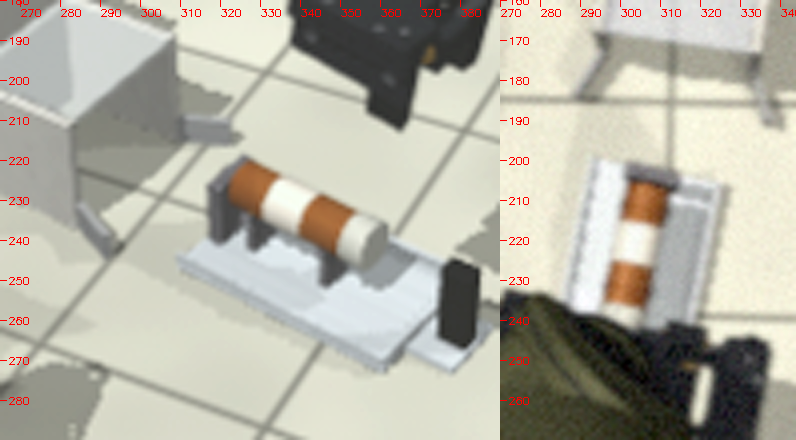

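The tube lies in both V supports, cap towards the handle: cap face at side (358,241), tube bottom just before the stop at (325,222). I'll check the numbers and plan the handle grasp.

```bash
cat > wp2.py <<'E'
from wp import *
def H(a,x,pos): # tool pose gripping the handle; a yaw, pos tray origin
    X=np.array([np.cos(a),np.sin(a),0]);Yt=np.array([-X[1],X[0],0])
    P=tool(-UP,Yt); return np.r_[pos,0]-.095*X+x*X+[0,0,.045-.019],P
RX=np.array([np.cos(RA),np.sin(RA)]);RY=np.array([-RX[1],RX[0]])
E
python3 - <<'E'
from wp2 import *
print("cap px pred",[proj("side",[np.r_[TRAY,0]+(x-.048)*XT+[0,0,.045]-[.002,-.0005,0]]).round(1).tolist() for x in(.002,.010,.018)])
for uv,z in(((314.6,170.9),.083),((314.3,186.6),.02),((314,186.3),.02)):
    b=back("top",uv,z)[:2]+[.002,-.0005]-READ; print("reader chk",b@RX,b@RY)
p,R=H(A,0,TRAY); print(p)
d=TRAY-READ;print("tray in reader",d@RX,d@RY)
q=rel(p+[0,0,.10],R); q=rel(p,R,q)
for x in(-.125,-.05,.012): q=rel(H(RA,0,READ+x*RX)[0],H(RA,0,READ)[1],q)
E
```

```text
cap px pred [[[362.3, 242.8]], [[359.4, 241.4]], [[356.5, 240.0]]]
reader chk -0.00026942720320518226 -0.0012640115658376747
reader chk -0.030919229629599025 -0.0034436133212155315
reader chk -0.03021081515851846 -0.002537948337742089
[0.4635 0.0755 0.026 ]
tray in reader -0.14877985775987915 0.010571372898072485
shift [43.1 -0.6 37. ] turn [0.2 8.2 0. ] rows>= 0.9 ik q [-0.07  0.7  -0.3   2.12  0.53  0.39  0.59] e 0.000 m 0.31 w 0.01
shift [ 57.3  -0.9 136. ] turn [0.2 8.2 0. ] rows>= 2.4 ik q [-0.22  0.9  -0.07  2.16  0.62  0.1   0.51] e 0.000 m 0.06 w 0.04
shift [ 32.9 -16.3 139.5] turn [-0.1  8.2 -3.8] rows>= 2.3 ik q [-0.13  0.91 -0.13  2.11  0.67  0.17  0.59] e 0.000 m 0.07 w 0.01
shift [-41.2 -11.2 150.1] turn [-0.1  8.2 -3.8] rows>= 2.5 ik q [-0.    0.95 -0.28  1.88  0.62  0.4   0.71] e 0.000 m 0.16 w 0.03
shift [-102.4   -7.1  158.9] turn [-0.1  8.2 -3.8] rows>= 3.0 ik q [ 0.05  1.   -0.35  1.69  0.58  0.56  0.82] e 0.000 m 0.38 w 0.02
```

Request:
move_arm --targets '[[[0.6,20,0,10,0.2,4,0],[0.6,43,-0.6,37,0.2,8.2,0],[0.6,47,-0.7,65,0.2,8.2,0],[0.6,51,-0.8,95,0.2,8.2,0],[0.6,55,-0.9,120,0.2,8.2,0],[0.6,57,-0.9,134,0.2,8.2,0],[0.6,57.3,-0.9,136,0.2,8.2,0],[0.6,57.3,-0.9,136,0.2,8.2,0]]]'

```text
clock: 12.52
tool_pos: [0.464, 0.0754, 0.0258]
eef_rot: [0.088, 0.996, -0.0, -0.0]
contact_force: [-0.7, 0.1, 1.3]
opening: 0.602
finger_force: 0.0
```

Run:
```python
from wp2 import *
print(r.get_state()["contact_force"],r.get_state()["q"])
p,R=H(A,0,TRAY); rel(p,R)
```

```text
[-0.66    0.0822  1.2985] [-0.2122  0.9013 -0.0768  2.1621  0.647   0.1004  0.4908]
shift [ 0.6  0.  -0.2] turn [-0. -0. -0.] rows>= 0.0 ik q [-0.21  0.9  -0.08  2.16  0.65  0.1   0.49] e 0.000 m 0.06 w 0.00
```

Request:
move_arm --targets '[[[0.4,0,0,0,0,0,0],[0.3,0,0,0,0,0,0],[0.24,0,0,0,0,0,0],[0.2,0,0,0,0,0,0],[0.16,0,0,0,0,0,0],[0.1,0,0,0,0,0,0],[0.05,0,0,0,0,0,0],[0.05,0,0,0,0,0,0]]]' --newtons 20

```text
clock: 13.52
tool_pos: [0.4635, 0.0766, 0.0259]
eef_rot: [0.087, 0.996, 0.001, -0.0]
contact_force: [0.5, 5.5, 5.0]
opening: 0.157
finger_force: 20.0
```

Run:
```python
from wp2 import *
READ=READ-.0015*RY
z=r.get_state()["tool_pos"][2]; print(r.get_state()["contact_force"])
for x in(-.148,-.125,-.09,-.05,.011):
    p,R=H(RA,0,READ+x*RX);p[2]=z; rel(p,R)
```

```text
[0.5317 5.4544 5.0259]
shift [ -2.  -19.5  -0. ] turn [ 0.1 -0.  -3.8] rows>= 0.4 ik q [-0.18  0.9  -0.07  2.18  0.7   0.09  0.54] e 0.000 m 0.05 w 0.01
shift [-24.9 -18.   -0. ] turn [ 0.1 -0.  -3.8] rows>= 0.5 ik q [-0.12  0.91 -0.14  2.11  0.69  0.17  0.57] e 0.000 m 0.07 w 0.01
shift [-59.8 -15.6  -0.1] turn [ 0.1 -0.  -3.8] rows>= 1.0 ik q [-0.05  0.92 -0.22  2.    0.66  0.29  0.63] e 0.000 m 0.08 w 0.02
shift [-99.7 -13.   -0.1] turn [ 0.1 -0.  -3.8] rows>= 1.6 ik q [ 0.    0.95 -0.29  1.88  0.63  0.4   0.7 ] e 0.000 m 0.10 w 0.04
shift [-160.6   -8.9   -0.1] turn [ 0.1 -0.  -3.8] rows>= 2.6 ik q [ 0.06  1.   -0.36  1.69  0.58  0.56  0.81] e 0.000 m 0.13 w 0.07
```

Request:
move_arm --targets '[[[0.05,-2,-1,0,0,0,-0.2],[0.05,-5,-3,0,0,0,-0.6],[0.05,-8,-5.5,0,0,0,-1.2],[0.05,-12,-8,0,0,0,-1.8],[0.05,-15,-11,0,0,0,-2.5],[0.05,-19,-13.5,0,0,0,-3.1],[0.05,-22,-16,0,0,0,-3.6],[0.05,-25,-17.3,0,0,0,-3.8],[0.05,-25,-17.3,0,0,0,-3.8]]]'

```text
clock: 14.65
tool_pos: [0.4801, 0.0542, 0.0259]
eef_rot: [0.053, 0.999, -0.001, -0.004]
contact_force: [-9.1, 5.1, 11.5]
opening: 0.158
finger_force: 20.3
```

Run:
```python
from wp2 import *
READ=READ-.0015*RY
st=r.get_state();z=st["tool_pos"][2]; print(st["contact_force"],st["moment"])
for x in(-.125,-.09,-.05,.011):
    p,R=H(RA,0,READ+x*RX);p[2]=z; rel(p,R)
# image check: tray vs reader in the top view, silhouettes by colour
s=r.snapshot("side");cv2.imwrite("pics/b1.png",s[:,:,::-1])
hs=cv2.cvtColor(s,cv2.COLOR_RGB2HSV);m=((hs[...,0]<18)&(hs[...,1]>110)&(hs[...,2]>60)).astype(np.uint8);m[:,:290]=0;m[:205]=0;m[300:]=0;m[:,400:]=0
ys,xs=np.nonzero(m);print("amber px",len(xs),xs.min(),xs.max(),ys.min(),ys.max(),xs.mean(),ys.mean())
t0=READ-.125*RX;X3=np.r_[RX,0]
print("pred tube",proj("side",[np.r_[t0,0]+k*X3+[0,0,.045]-[.002,-.0005,0] for k in(-.038,-.022,.010,.058)]).round(1).tolist())
```

```text
[-9.1176  5.1261 11.4974] [1.2364 1.4775 0.3138]
shift [-4.7  0.9 -0. ] turn [-0.1 -0.5  0.1] rows>= 0.1 ik q [-0.12  0.91 -0.14  2.11  0.69  0.17  0.57] e 0.000 m 0.13 w 0.00
shift [-39.7   0.8  -0.3] turn [-0.1 -0.5  0.1] rows>= 0.6 ik q [-0.05  0.92 -0.22  2.    0.67  0.29  0.63] e 0.000 m 0.15 w 0.01
shift [-79.7   0.8  -0.7] turn [-0.1 -0.5  0.1] rows>= 1.3 ik q [ 0.    0.95 -0.29  1.88  0.64  0.4   0.7 ] e 0.000 m 0.17 w 0.03
shift [-140.7    0.7   -1.2] turn [-0.1 -0.5  0.1] rows>= 2.3 ik q [ 0.06  1.   -0.36  1.69  0.59  0.56  0.8 ] e 0.000 m 0.19 w 0.06
amber px 186 317 347 216 235 330.8225806451613 224.98924731182797
pred tube [[353.8, 234.2], [348.0, 231.8], [336.5, 227.2], [319.8, 220.3]]
```

Request:
move_arm --targets '[[[0.05,0,0,-1,0,0,0],[0.05,-2,0,-2,0,0,0],[0.05,-4,0,-2.5,0,0,0],[0.05,-6,0,-2.5,0,0,0],[0.05,-6,0,-2.5,0,0,0]]]'

```text
clock: 15.32
tool_pos: [0.491, 0.0526, 0.0281]
eef_rot: [0.055, 0.998, -0.001, -0.001]
contact_force: [-0.1, -0.1, -3.9]
opening: 0.154
finger_force: 20.0
```

Run:
```python
from wp2 import *
READ=READ-.0015*RY
st=r.get_state();print(st["contact_force"],st["moment"])
for x in(-.125,-.05,.011):
    p,R=H(RA,0,READ+x*RX);p[2]=st["tool_pos"][2]; rel(p,R)
```

```text
[-0.147  -0.0727 -3.8754] [ 0.0241  0.07   -0.0599]
shift [6.3 1.3 0. ] turn [-0.1 -0.1 -0.2] rows>= 0.1 ik q [-0.12  0.9  -0.14  2.11  0.69  0.18  0.57] e 0.000 m 0.14 w 0.00
shift [-68.7   1.5  -0.1] turn [-0.1 -0.1 -0.2] rows>= 1.1 ik q [ 0.01  0.94 -0.29  1.88  0.64  0.41  0.7 ] e 0.000 m 0.19 w 0.03
shift [-129.7    1.7   -0.2] turn [-0.1 -0.1 -0.2] rows>= 2.1 ik q [ 0.06  0.99 -0.36  1.69  0.59  0.56  0.81] e 0.000 m 0.21 w 0.05
```

Request:
move_arm --targets '[[[0.05,-3,0.5,0.5,0,0,0],[0.05,-9,1,1,0,0,0],[0.05,-16,1.3,1.3,0,0,0],[0.05,-24,1.5,1.5,0,0,0],[0.05,-32,1.5,1.5,0,0,0],[0.05,-40,1.5,1.5,0,0,0],[0.05,-48,1.5,1.5,0,0,0],[0.05,-54,1.5,1.5,0,0,0],[0.05,-58,1.5,1.5,0,0,0],[0.05,-58,1.5,1.5,0,0,0]]]'

```text
clock: 16.58
tool_pos: [0.5494, 0.0485, 0.0267]
eef_rot: [0.055, 0.999, -0.0, -0.0]
contact_force: [-0.3, -0.1, -2.5]
opening: 0.158
finger_force: 20.0
```

```bash
cat > chk.py <<'E'
from wp2 import *
READ=READ-.0015*RY
st=r.get_state();print(st["contact_force"],st["moment"])
for x in(-.05,.011):
    p,R=H(RA,0,READ+x*RX);p[2]=st["tool_pos"][2]; rel(p,R)
pt=st["tool_pos"][:2]-READ;print("tray in reader by tool",pt@RX+.095,pt@RY)
E
python3 chk.py
```

```text
[-0.3387 -0.1346 -2.4648] [-0.0034 -0.1535 -0.0042]
shift [-10.2  -0.8  -0. ] turn [-0.  -0.  -0.1] rows>= 0.2 ik q [ 0.01  0.95 -0.3   1.88  0.64  0.41  0.7 ] e 0.000 m 0.34 w 0.00
shift [-71.2  -0.7  -0. ] turn [-0.  -0.  -0.1] rows>= 1.1 ik q [ 0.06  1.   -0.37  1.69  0.6   0.56  0.8 ] e 0.000 m 0.36 w 0.03
tray in reader by tool -0.060212106481561695 0.0008222769481817845
```

Request:
move_arm --targets '[[[0.05,-3,-0.3,0.2,0,0,0],[0.05,-10,-0.5,0.4,0,0,0],[0.05,-18,-0.7,0.4,0,0,0],[0.05,-26,-0.7,0.4,0,0,0],[0.05,-34,-0.7,0.4,0,0,0],[0.05,-42,-0.7,0.4,0,0,0],[0.05,-50,-0.7,0.4,0,0,0],[0.05,-57,-0.7,0.4,0,0,0],[0.05,-62,-0.7,0.4,0,0,0],[0.05,-62,-0.7,0.4,0,0,0]]]'

```text
clock: 17.82
tool_pos: [0.6112, 0.041, 0.0263]
eef_rot: [0.055, 0.999, -0.0, 0.0]
contact_force: [1.1, -0.1, -2.2]
opening: 0.159
finger_force: 20.0
```

```bash
python3 chk.py
```

```text
[ 1.0836 -0.0988 -2.1596] [-0.0349 -0.3154  0.064 ]
shift [52.1 -0.1 -0. ] turn [-0.   0.  -0.1] rows>= 0.8 ik q [ 0.01  0.95 -0.29  1.88  0.64  0.41  0.69] e 0.000 m 0.37 w 0.02
shift [-8.9  0.1  0. ] turn [-0.   0.  -0.1] rows>= 0.1 ik q [ 0.06  1.   -0.37  1.69  0.6   0.56  0.8 ] e 0.000 m 0.50 w 0.00
tray in reader by tool 0.0020583809034104283 -3.9464814655579303e-05
```

Almost home. I'll push the last part slowly until the stop gives a reaction force.

Request:
move_arm --targets '[[[0.05,-1,0,0,0,0,0],[0.05,-2.5,0,0,0,0,0],[0.05,-4,0,0.2,0,0,0],[0.05,-5.5,0,0.3,0,0,0],[0.05,-7,0,0.3,0,0,0],[0.05,-7,0,0.3,0,0,0]]]'

```text
clock: 18.58
tool_pos: [0.6165, 0.0406, 0.026]
eef_rot: [0.054, 0.999, -0.0, -0.001]
contact_force: [-4.1, 0.9, 1.7]
opening: 0.154
finger_force: 20.0
```

```bash
python3 chk.py
```

```text
[-4.1067  0.8835  1.7148] [0.1076 0.6963 0.0044]
shift [57.4 -0.2  0.1] turn [-0.  -0.1 -0.1] rows>= 0.9 ik q [ 0.01  0.95 -0.29  1.88  0.64  0.4   0.69] e 0.000 m 0.36 w 0.02
shift [-3.6 -0.1 -0. ] turn [-0.  -0.1 -0.1] rows>= 0.1 ik q [ 0.06  1.   -0.37  1.69  0.6   0.56  0.8 ] e 0.000 m 0.52 w 0.00
tray in reader by tool 0.007386030647266395 0.00012160303234664097
```

Request:
move_arm --targets '[[[0.05,-1,0,0,0,0,0],[0.05,-2,0,0,0,0,0],[0.05,-3,0,0,0,0,0],[0.05,-4,0,0,0,0,0],[0.05,-4,0,0,0,0,0]]]'

```text
clock: 19.2
tool_pos: [0.6187, 0.0404, 0.026]
eef_rot: [0.054, 0.999, -0.001, -0.003]
contact_force: [-8.3, 0.3, 6.2]
opening: 0.158
finger_force: 20.0
```

```bash
python3 chk.py
```

```text
[-8.3413  0.3281  6.2153] [0.2322 1.4177 0.0316]
shift [59.6 -0.2  0.3] turn [-0.1 -0.3 -0.1] rows>= 1.0 ik q [ 0.01  0.95 -0.29  1.88  0.64  0.4   0.69] e 0.000 m 0.36 w 0.02
shift [-1.4 -0.1 -0. ] turn [-0.1 -0.3 -0.1] rows>= 0.0 ik q [ 0.06  1.   -0.37  1.69  0.6   0.56  0.8 ] e 0.000 m 0.52 w 0.00
tray in reader by tool 0.009604266221080876 0.0001352352196141698
```

Request:
move_arm --targets '[[[0.05,0,0,-0.6,0,0,0],[0.05,-1,0,-1,0,0,0],[0.05,-2,0,-1,0,0,0],[0.05,-4,0,-1,0,0,0],[0.05,-4,0,-1,0,0,0],[0.05,-4,0,-1,0,0,0]]]'

```text
clock: 19.95
tool_pos: [0.619, 0.0406, 0.026]
eef_rot: [0.054, 0.999, -0.001, -0.006]
contact_force: [-14.0, 2.4, 7.0]
opening: 0.157
finger_force: 20.0
```

```bash
python3 chk.py
```

```text
[-13.9542   2.4168   6.9811] [ 0.5943  2.5392 -0.0549]
shift [59.8 -0.4  0.8] turn [-0.1 -0.7 -0. ] rows>= 1.0 ik q [ 0.01  0.95 -0.29  1.88  0.64  0.4   0.69] e 0.000 m 0.36 w 0.03
shift [-1.2 -0.4 -0. ] turn [-0.1 -0.7 -0. ] rows>= 0.1 ik q [ 0.06  1.   -0.37  1.69  0.6   0.56  0.8 ] e 0.000 m 0.52 w 0.00
tray in reader by tool 0.00982472739761063 0.0004293061045929808
```

The tray is firmly against the stop. I'll relax the push, then release.

Request:
move_arm --targets '[[[0.05,2,0,-0.3,0,0,0],[0.05,4,0,-0.6,0,0,0],[0.05,5,0,-0.8,0,0,0],[0.05,5,0,-0.8,0,0,0]]]'

```text
clock: 20.45
tool_pos: [0.6192, 0.0404, 0.0273]
eef_rot: [0.054, 0.999, -0.0, -0.002]
contact_force: [-5.2, 2.6, -3.7]
opening: 0.156
finger_force: 20.0
```

```bash
python3 chk.py
```

```text
[-5.1861  2.622  -3.6533] [0.5415 1.0702 0.0341]
shift [60.  -0.3  0.2] turn [-0.  -0.2 -0.1] rows>= 1.0 ik q [ 0.01  0.95 -0.3   1.88  0.64  0.41  0.7 ] e 0.000 m 0.37 w 0.02
shift [-1.  -0.3 -0. ] turn [-0.  -0.2 -0.1] rows>= 0.0 ik q [ 0.06  1.   -0.37  1.69  0.6   0.57  0.8 ] e 0.000 m 0.53 w 0.00
tray in reader by tool 0.010042928354506056 0.0002560821978920783
```

Request:
move_arm --targets '[[[0.05,0.5,0,0.6,0,0,0],[0.05,1.2,0,1,0,0,0],[0.05,1.2,0,1,0,0,0],[0.17,1.2,0,1,0,0,0],[0.22,1.2,0,1,0,0,0],[0.3,1.2,0,1,0,0,0],[0.45,1.2,0,1,0,0,0],[0.55,1.2,0,1,0,0,0],[0.55,1.2,0,1,0,0,0]]]'

```text
clock: 21.58
tool_pos: [0.6188, 0.0402, 0.0267]
eef_rot: [0.054, 0.999, -0.0, -0.001]
contact_force: [0.0, -0.1, 0.1]
opening: 0.547
finger_force: 0.0
```

Request:
move_arm --targets '[[[0.55,0,0,-10,0,0,0],[0.55,0,0,-30,0,0,0],[0.55,0,0,-60,0,0,0],[0.55,30,0,-100,0,0,0],[0.55,80,0,-130,0,0,0],[0.55,130,0,-150,0,0,0],[0.55,190,0,-180,0,0,0],[0.55,200,0,-180,0,0,0],[0.55,200,0,-180,0,0,0]]]'

```text
clock: 22.7
tool_pos: [0.4207, 0.0621, 0.208]
eef_rot: [0.054, 0.999, -0.0, 0.0]
contact_force: [0.1, -0.1, 0.6]
opening: 0.549
finger_force: 0.0
```

Run:
```python
from wp2 import *
READ=READ-.0015*RY
print(r.get_state()["tool_pos"])
s=r.snapshot("side");t=r.snapshot("top")
for n,im in(("side",s),("top",t)):
    cv2.imwrite(f"pics/f_{n}.png",im[:,:,::-1])
    c=-np.array([.002,-.0005,0]);X3=np.r_[RX,0]
    t0=np.r_[READ+.010*RX,0]
    hc=t0-.095*X3+[0,0,.06]+c; cap=t0-.038*X3+[0,0,.045]+c; mid=t0+.01*X3+[0,0,.045]+c
    pr=proj(n,[hc,cap,mid]); print(n,"pred handle top,cap,mid",pr.round(1).tolist())
    g=im.max(2); u,v=pr[0].astype(int); w=g[v-12:v+25,u-15:u+16]; ys,xs=np.nonzero(w<55); print(" black px",len(xs),(xs.mean()+u-15,ys.mean()+v-12,ys.min()+v-12,ys.max()+v-12) if len(xs) else None)
    hs=cv2.cvtColor(im,cv2.COLOR_RGB2HSV);u,v=pr[2].astype(int)
    m=((hs[...,0]<18)&(hs[...,1]>90)&(hs[...,2]>50))[v-25:v+30,u-25:u+30];ys,xs=np.nonzero(m);print(" amber",len(xs),(xs.min()+u-25,xs.max()+u-25,ys.min()+v-25,ys.max()+v-25) if len(xs) else None)
```

```text
[0.4207 0.0621 0.208 ]
side pred handle top,cap,mid [[325.9, 218.1], [306.7, 215.0], [291.1, 208.6]]
 black px 141 (np.float64(325.72340425531917), np.float64(226.11347517730496), np.int64(216), np.int64(236))
 amber 104 (np.int64(289), np.int64(300), np.int64(204), np.int64(216))
top pred handle top,cap,mid [[310.6, 204.4], [313.6, 183.9], [315.9, 166.2]]
 black px 36 (np.float64(310.8333333333333), np.float64(205.52777777777777), np.int64(202), np.int64(210))
 amber 61 (np.int64(310), np.int64(319), np.int64(170), np.int64(176))
```

The handle and tube pixels match the predicted home pose in both cameras, so I'm handing in.

```bash
python3 -c "
from plant import r
print(r.finish_job())"
```

```text
the job is handed in; nothing more can be done
None
```

The tube is lying in the cradle with its cap towards the handle, the loaded tray is pushed home against the reader's back stop and released, and the job is handed in at about 23 s; no verdict came back.

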